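# Send the bearing balls down the chute into the steel pot

## Task

On the hardware seller's counter, swing the flap of the forked chute all the way over so that it closes the lane leading to the wooden crate and leaves open the lane leading to the round steel pot. Then pick up the scoop by its handle, tip its three steel balls into the hopper at the top of the chute so that they all run down into the pot, and set the empty scoop back down upright on the counter and let go. Leave the tumbler, the iron weight and the carton where they stand.

Things in the scene. Friction and masses are not known exactly. Their poses are not given: they have to be found in the camera images.
- chute: Forked aluminium chute on wooden legs, fixed. Origin on the counter under the flap's hinge; x points downhill, y left, z up. Floor: 10 degree slope, 92 mm high at the hinge. Open hopper from x -246 to -130 mm (100 mm wide at the floor, 155 at the rim, rim up to 180 mm above the counter), then a 100 mm channel with 28 mm walls. At x 0 it forks into a left (+y) and a right lane that end at x 100 mm.
- hopper (a point): Centre of the hopper's floor, at x -177 mm, y 0 in the chute's frame, 123 mm above the counter: pour the balls in above this point. Axes as chute.
- flap (a joint): Angle (rad) of the diverter flap, a dark steel plate 84 mm long, 28 high, hinged at the fork and pointing uphill. 0: middle; positive: its free uphill end swings to chute -y, closing the right lane and leading to the left (+y) one; negative: the reverse. Stops at +0.6 and -0.6, end at the side wall. Starts near the middle, stays where left (friction 0.04 N m, 0.7 N at the pin).
- flap_pin (a point): Centre of the top of the flap's round wooden pin (14 mm diameter), standing on the flap 60 mm uphill of the hinge, square to the chute's floor. Its top is 70 mm above that floor, about 170 mm above the counter, 42 mm above the channel's walls. Push it sideways or pinch it from above; it moves 34 mm to either side from the middle to the stop.
- scoop: Steel scoop holding the balls, loose, about 0.2 kg. Origin at the centre of its underside, z up. Floor 66 x 66 mm, 4 thick; side and rear walls 30 mm high; towards its own -x the floor rises as a 20 degree ramp to an open spout, its lip at x -61 mm, 15 mm above the underside. To pour, tip the spout down 40 degrees or more.
- scoop_grip (a point): Centre of the scoop's handle, 85 mm above its underside, straight over its origin: a wooden bar 14 x 14 mm, 72 mm long along the scoop's y axis, on two steel uprights. Grasp it from above across its 14 mm (fingers closing along the scoop's x). Axes as the scoop's.
- pot: Round steel pot, fixed under one of the two lane ends (left or right varies), outer diameter 116 mm at the rim, 60 mm high; origin at the centre of its underside. The other lane ends over a square wooden crate of 116 mm.
- ball0_center (a point): Centre of a steel bearing ball, 20 mm diameter, 33 g, at first in the scoop.
- ball1_center (a point): Centre of a second ball, the same.
- ball2_center (a point): Centre of a third ball, the same.
- tumbler: Bystander: steel drinking tumbler, 72 mm diameter, 100 mm high, origin at the centre of its underside.
- weight: Bystander: dark iron scale weight, 68 mm diameter, 68 mm high with its knob, origin at the centre of its underside.
- carton: Bystander: cardboard box 80 x 100 x 60 mm high, origin at the centre of its underside.

How it is judged:
By the outcome, as a careful person would: the job done as asked, in the order asked, and still so for the second after the job is handed in, with the robot touching nothing.
It also fails if it takes over 70 s, if anything falls off the work surface, if the arm or the gripper's body presses on something with over 40 N, if the wrist force passes 120 N, or if a joint passes its speed limit or range.

## Robot

A 7-joint arm with a two-finger parallel gripper is mounted at the origin on the work surface. World frame = base frame: x ahead of the robot, y to its left, z up, the work surface at z = 0. Lengths are in m, angles in degrees, forces in N, time in s.
With the tool pointing down it reaches from about 0.425 to 0.875 m from the base axis. Payload 4.7 kg.
Tool frame: the origin (TCP) lies on the centre line of the jaws, within the pads' length; the fingertips stand 8 mm ahead of it and the grasp point (between the pads) lies 11 mm behind it; z points along the fingers, x is the direction in which the jaws open and shut, and the axes are right-handed (so a half turn about z gives the same grasp; the last joint's range is limited). The gripper opens to 87 mm and grips with 3 to 60 N. Pads are 19 mm wide; open, the fingers measure 117 mm over their backs; the gripper's body (75 mm by 190 mm) begins 51 mm behind the grasp point.
Start: joints at [74.204, 18.392, -4.016, 83.108, 1.295, 78.541, -3.26], TCP at [0.186, -0.623, 0.231] pointing down, gripper open.
Joint ranges: [-163.93, 163.93], [-17.29, 119.83], [-79.2, 71.16], [3.27, 140.29], [-89.18, 269.18], [5.43, 117.66], [-154.24, 154.24]. Speed limits (degrees/s): [147.25, 147.25, 180, 180, 180, 180, 180].

## Interface

Orientations are given as [roll, pitch, yaw] about the fixed x, y, z axes, in that order (R = Rz(yaw) Ry(pitch) Rx(roll)).
In Python, from cell import telemetry, read_camera, get_calibration, sign_off gives the robot as it stands. The module is installed in compiled form; this text tells all that it offers.
- The arm moves only by the tool carry_out, never from a script. Its arguments are lists of equal length, an entry for each row: "translation": the shift along the tool's x, y, z in cm, a list of three; "turn": the turn about the tool's z in rad; "gripper": the opening, from 0 (shut) to 1 (fully open). In form: {"translation": [[dx, dy, dz], ...], "turn": [turn, ...], "gripper": [gripper, ...]}. A call has 1 to 5 rows; each row is the pose to reach, as a shift and turn from the pose commanded when the call began, along the tool's axes at that moment; what a row does not reach only later rows make up. A row lasts 1/8 s, in which the tool goes at most 62.5 mm and 10.7 degrees, less where a joint would pass 70% of its speed; a pose out of reach is approached as far as the arm can. A call with a gripper value outside its range is refused whole. The fingers move at their own pace and stop on an object; "squeeze" is the grip in N (left out, the last holds). Time passes only in rows, so rows that repeat a pose let the fingers close. It gives the time, the measured TCP pose, the force and the opening at its end, in the units of the state.
- telemetry.get_obs(): the state, without advancing time (a new reading comes with each control period).
- read_camera(name): name is "scene" or "side" or "wrist"; returns the picture (480x640x3 uint8, red, green, blue); there is no depth.
- get_calibration(name): a dict with "fx", "fy", "cx", "cy" (pixels), "R" (3x3) and "t" (3): a world point X has camera coordinates R X + t. Camera axes: x right, y down, z forward; pixel columns grow to the right and rows downward; lengths in m; the calibration is good to about 2 mm. A picture is of the moment at which its call begins: read the wrist's pose just before it. get_calibration takes no time and is no camera call; for the wrist camera it gives the pose at the moment of the call.
- sign_off(): hands the job in, once; it reports no verdict.
The state is a dict: "time_s": time; "qpos": joint angles; "joint_velocities": joint speeds; "effort": joint torques, N m; "tool_pos": TCP position; "tool_rot": TCP orientation; "force": force on the tool from outside, world axes, zero at the start; "wrist_torque": the same for the moment, N m; "grip_width": finger opening in m.
Only numpy, scipy, OpenCV 4.12 (cv2) and the standard library are available. Lean on these libraries where they do the work, as an engineer would, in place of code of your own. Each camera call takes 0.05 s, during which the arm holds its last target.

## Working session

There is one attempt and no reset: what is moved stays moved. The work goes in short steps, Python scripts to look and compute and a tool call to move; the robot and the scene stay as the last step left them, time stands still between calls to the robot, and variables do not carry over. Pictures are saved under pics/ and viewed, and the job is handed in when it is done.

Besides the shell and the picture viewer there is one more tool, called after "Request:" as name([rows], argument=value, ...), one row to a line, values as JSON. carry_out: Moves the arm, as the interface text tells. Its arguments: {"type":"object","properties":{"translation":{"type":"array","items":{"type":"array","items":{"type":"number"}}},"turn":{"type":"array","items":{"type":"number"}},"gripper":{"type":"array","items":{"type":"number"}},"squeeze":{"type":"number"}},"required":["translation","turn","gripper"]}

```bash
mkdir -p pics
python3 - <<'E'
from cell import telemetry, read_camera, get_calibration
import cv2,json
o=telemetry.get_obs(); print(o)
for n in ["scene","side","wrist"]:
    c=get_calibration(n); print(n,c)
    im=read_camera(n); cv2.imwrite(f"pics/{n}0.png",im[:,:,::-1])
E
```

```text
{'time_s': 0.0, 'qpos': array([74.20593123, 18.44016316, -4.01368626, 83.17640154,  1.29434612,
       78.5414096 , -3.25943236]), 'joint_velocities': array([ 0.03130786,  0.14159456,  0.01081358, -0.04683367,  0.03757577,
        0.01516851, -0.00490759]), 'effort': array([ 2.54033494e-04, -4.91289926e+01, -4.03766893e-01, -3.12532067e+01,
       -6.41038315e-02,  4.36805247e-02,  1.26536056e-04]), 'tool_pos': array([ 0.18549566, -0.62239018,  0.22943561]), 'tool_rot': array([ 1.79994195e+02,  1.12771929e-01, -7.33974680e+01]), 'force': array([-0.406117  , -0.04531509, -0.80481554]), 'wrist_torque': array([ 0.00354518, -0.02173679, -0.01442496]), 'grip_width': 0.08729311310780317}
scene {'fx': 602.3238303856402, 'fy': 602.3238303856402, 'cx': 309.5955774705226, 'cy': 235.19240809178868, 'R': array([[-0.78957444,  0.61363654, -0.00473331],
       [ 0.48418697,  0.61823408, -0.61915232],
       [-0.37700819, -0.49115865, -0.78525665]]), 't': array([ 0.51757893, -0.19227404,  1.73206859])}
side {'fx': 453.4065070444303, 'fy': 453.4065070444303, 'cx': 317.53184979128696, 'cy': 233.76584980530637, 'R': array([[-0.75076389, -0.66053704,  0.00666296],
       [-0.39570637,  0.44163597, -0.80521683],
       [ 0.52893294, -0.6071643 , -0.59294306]]), 't': array([0.45233591, 0.37779744, 0.84111592])}
wrist {'fx': 383.5895179318014, 'fy': 383.5895179318014, 'cx': 315.95999408021083, 'cy': 245.01144154194435, 'R': array([[ 0.28544228, -0.95839331, -0.00222713],
       [-0.92581676, -0.27633912,  0.25787597],
       [-0.24776205, -0.07154679, -0.96617546]]), 't': array([-0.64867001, -0.03128795,  0.39012308])}
```

View pics/scene0.png

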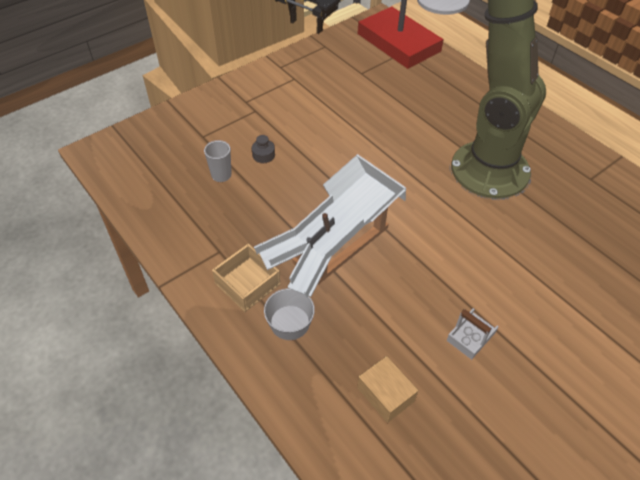

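View pics/side0.png

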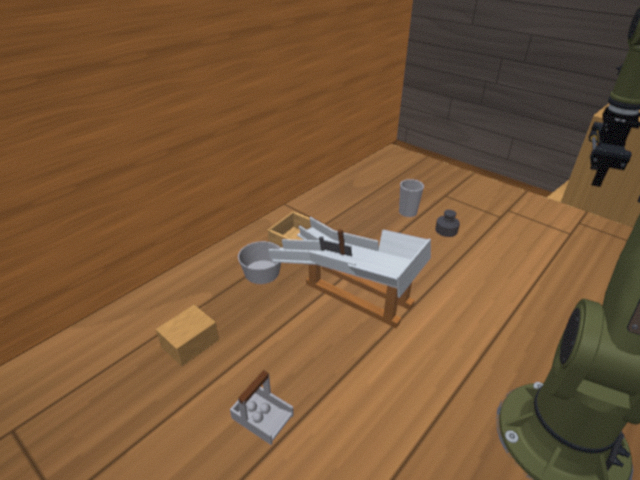

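View pics/wrist0.png

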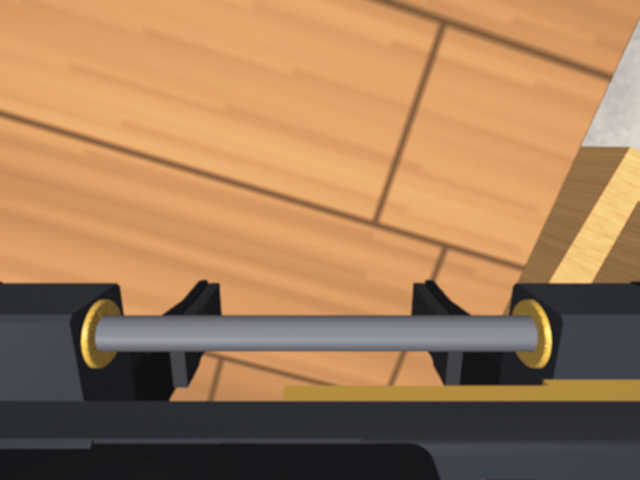

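Run:
```python
import cv2
a=cv2.imread('pics/scene0.png'); b=cv2.imread('pics/side0.png')
def c(im,x,y,w,h,n): cv2.imwrite(n,cv2.resize(im[y:y+h,x:x+w],None,fx=800/w,fy=800/w,interpolation=cv2.INTER_CUBIC))
c(a,210,140,200,150,'pics/c1.png'); c(b,230,170,220,160,'pics/c2.png')
c(a,430,290,100,75,'pics/c3.png'); c(b,210,360,100,75,'pics/c4.png'); c(a,205,235,130,97,'pics/c5.png')
```

```text
(no output)
```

View pics/c1.png

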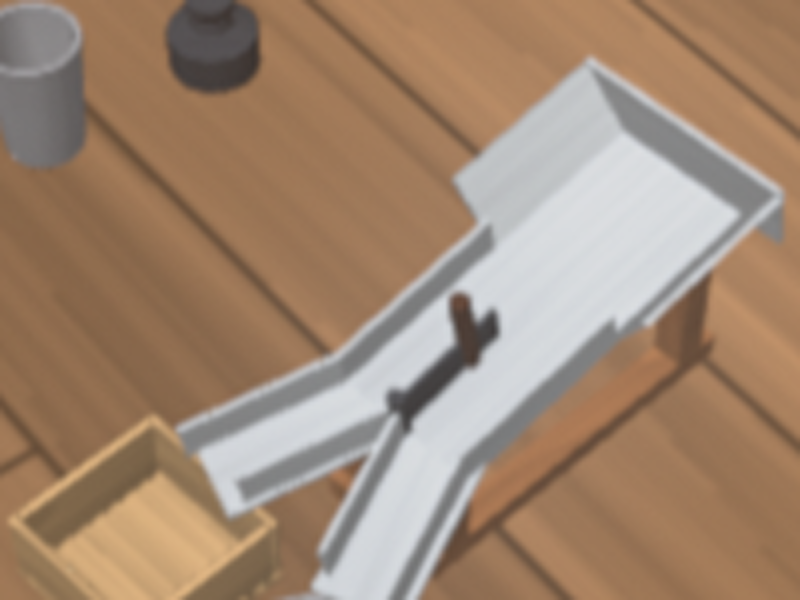

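View pics/c2.png

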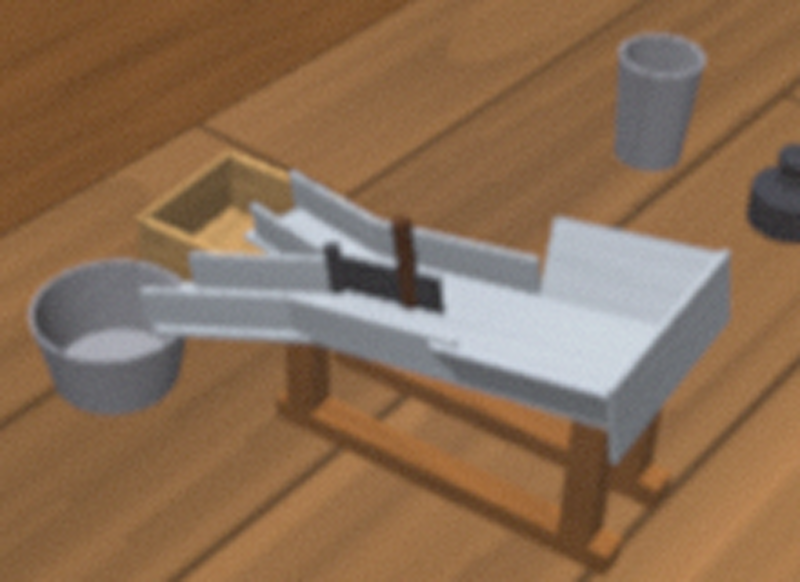

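View pics/c3.png

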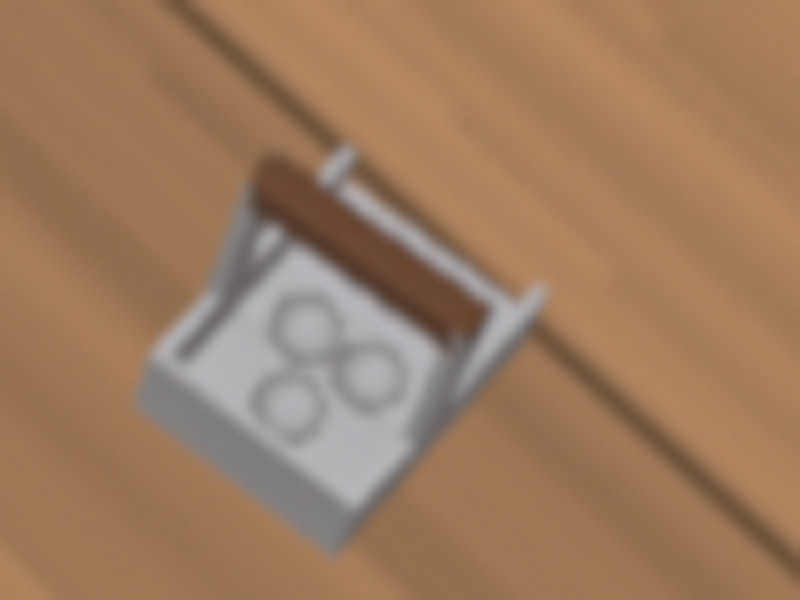

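View pics/c4.png

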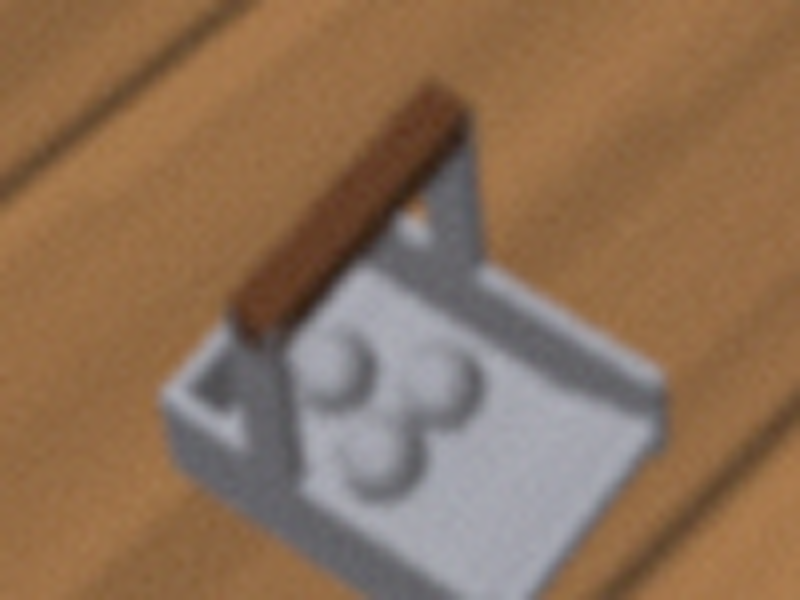

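View pics/c5.png

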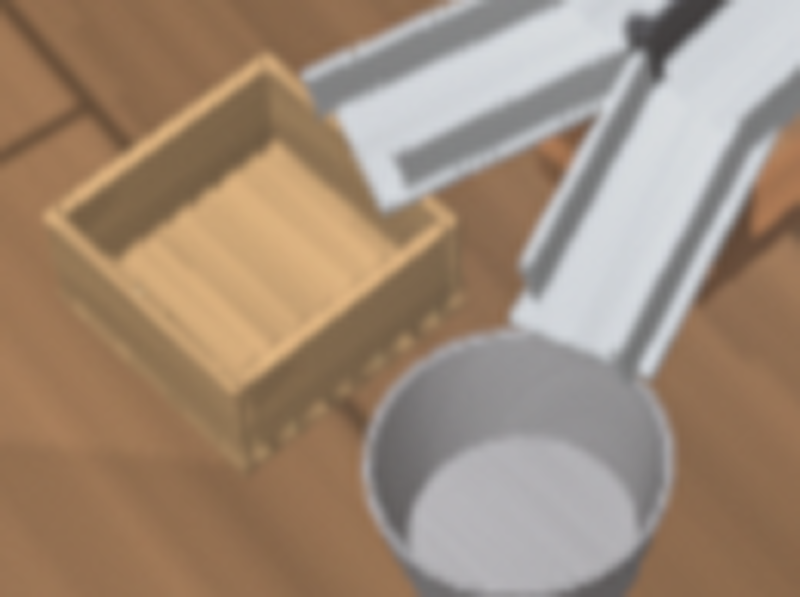

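```bash
cat > h.py <<'E'
import numpy as np,cv2
from cell import telemetry, read_camera, get_calibration
from scipy.optimize import least_squares
C={n:get_calibration(n) for n in ("scene","side")}
def proj(c,P):
    q=np.asarray(P)@c["R"].T+c["t"]; return np.c_[q[:,0]/q[:,2]*c["fx"]+c["cx"],q[:,1]/q[:,2]*c["fy"]+c["cy"]]
def onplane(c,uv,z):
    d=c["R"].T@np.array([(uv[0]-c["cx"])/c["fx"],(uv[1]-c["cy"])/c["fy"],1]); o=-c["R"].T@c["t"]; return o+d*(z-o[2])/d[2]
def W(p,P):
    P=np.asarray(P,float)/1000; c,s=np.cos(p[2]),np.sin(p[2]); return np.c_[p[0]+c*P[:,0]-s*P[:,1],p[1]+s*P[:,0]+c*P[:,1],P[:,2]]
def fit(obs,p0):
    f=lambda p: np.concatenate([(proj(C[n],W(p,[P]))[0]-uv) for n,P,uv in obs])
    r=least_squares(f,p0,loss='soft_l1'); return r.x,np.round(f(r.x).reshape(-1,2),1)
E
python3 - <<'E'
from h import *
s3=lambda x,y:np.array([430+x/8,290+y/8]); s4=lambda x,y:np.array([210+x/8,360+y/8])
print(onplane(C['scene'],s3(272,190),.085),onplane(C['scene'],s3(468,325),.085))
print(onplane(C['side'],s4(450,105),.085),onplane(C['side'],s4(250,315),.085))
c1=lambda x,y:np.array([210+x/4,140+y/4]); c2=lambda x,y:np.array([230+x/3.636,170+y/3.636])
print('rim',onplane(C['scene'],c1(590,60),.18),onplane(C['scene'],c1(780,195),.18),onplane(C['side'],c2(727,253),.18),onplane(C['side'],c2(610,395),.18))
print('pin',onplane(C['scene'],c1(460,297),.17),onplane(C['side'],c2(402,222),.17))
print('pot',onplane(C['scene'],(205+520/800*130,235+460/800*130),.06))
for n,uv in (('tumbler',(219,176)),('weight',(263,157))): print(n,onplane(C['scene'],uv,0))
E
```

```text
[0.46509105 0.31370714 0.085     ] [0.45447136 0.37577629 0.085     ]
[0.46254199 0.30546275 0.085     ] [0.45529162 0.37319722 0.085     ]
rim [ 0.39211028 -0.14151913  0.18      ] [0.37771878 0.01578621 0.18      ] [ 0.39219799 -0.14592383  0.18      ] [0.37373143 0.01448713 0.18      ]
pin [ 0.57287755 -0.04644688  0.17      ] [ 0.57271886 -0.04684156  0.17      ]
pot [0.75547484 0.05440853 0.06      ]
tumbler [ 0.62926259 -0.45495478  0.        ]
weight [ 0.48618593 -0.44039885  0.        ]
```

```bash
cat > d.py <<'E'
import sys,numpy as np
from cell import telemetry
o=telemetry.get_obs(); p=o['tool_pos']; y=np.radians(o['tool_rot'][2])
def delta(x,yy,z,yaw=None):
    d=np.array([x,yy,z])-p
    X=np.array([np.cos(y),np.sin(y),0]);Y=np.array([np.sin(y),-np.cos(y),0])
    t=0 if yaw is None else -((np.radians(yaw)-y+np.pi)%(2*np.pi)-np.pi)
    return np.round(100*np.array([d@X,d@Y,-d[2]]),2),round(t,3)
if __name__=='__main__':
    print(o['time_s'],p.round(4),o['tool_rot'].round(1),o['force'].round(1),o['grip_width'].round(4),o['qpos'].round(0))
    print(delta(*map(float,sys.argv[1:])))
E
python3 d.py .570 -.012 .23 -84.8
```

```text
Traceback (most recent call last):
  File "d.py", line 10, in <module>
    print(o['time_s'],p.round(4),o['tool_rot'].round(1),o['force'].round(1),o['grip_width'].round(4),o['qpos'].round(0))
                                                                            ^^^^^^^^^^^^^^^^^^^^^
AttributeError: 'float' object has no attribute 'round'
```

```bash
sed -i "s/o\['grip_width'\].round(4)/round(o['grip_width'],4)/" d.py; python3 d.py .570 -.012 .23 -84.8
```

```text
0.15 [ 0.1856 -0.6225  0.2297] [ 1.80e+02  1.00e-01 -7.34e+01] [0.4 0.6 0.2] 0.0871 [74. 18. -4. 83.  1. 79. -3.]
(array([-4.752e+01, -5.429e+01, -3.000e-02]), np.float64(0.199))
```

Request:
carry_out([
  [-3.6, -4.1, 0],
  [-7.2, -8.2, 0],
  [-10.8, -12.3, 0],
  [-14.4, -16.4, 0],
  [-18, -20.5, 0],
], turn=[0, 0, 0, 0, 0], gripper=[0, 0, 0, 0, 0], squeeze=20)

```text
time_s: 0.78
tool_pos: [0.3314, -0.3901, 0.2304]
tool_rot: [180.0, -0.0, -73.4]
force: [-0.0, 0.3, 0.1]
grip_width: 0.0447
```

Request:
carry_out([
  [-3.6, -4.1, 0],
  [-7.2, -8.2, 0],
  [-10.8, -12.3, 0],
  [-14.4, -16.4, 0],
  [-18, -20.5, 0],
], turn=[0, 0, 0, 0, 0], gripper=[0, 0, 0, 0, 0])

```text
time_s: 1.4
tool_pos: [0.4763, -0.1592, 0.2305]
tool_rot: [180.0, -0.0, -73.4]
force: [0.4, -0.3, -0.2]
grip_width: 0.0018
```

```bash
python3 d.py .570 -.012 .23 -84.8
```

```text
1.4 [ 0.4763 -0.1592  0.2305] [180.   -0.  -73.4] [ 0.4 -0.3 -0.2] 0.0018 [ 45.   2. -30. 103.   1.  76. -58.]
(array([-11.43, -13.18,   0.05]), np.float64(0.199))
```

Request:
carry_out([
  [-3.0, -3.5, 0],
  [-6.0, -7.0, 0],
  [-9, -10.4, 0],
  [-11.4, -13.2, 0],
  [-11.4, -13.2, 0],
], turn=[0.05, 0.1, 0.15, 0.2, 0.2], gripper=[0, 0, 0, 0, 0])

```text
time_s: 2.02
tool_pos: [0.5702, -0.0099, 0.2302]
tool_rot: [180.0, 0.1, -84.5]
force: [0.5, -0.4, 0.4]
grip_width: 0.0006
```

```bash
python3 d.py .570 -.012 .158 -84.8
python3 - <<'E'
from h import *
im=read_camera('scene')
cv2.imwrite('pics/s1.png',cv2.resize(im[120:280,220:430,::-1],None,fx=3.8,fy=3.8))
im=read_camera('side')
cv2.imwrite('pics/s2.png',cv2.resize(im[130:330,230:450,::-1],None,fx=3,fy=3))
E
```

```text
2.025 [ 0.5702 -0.0099  0.2302] [ 1.80e+02  1.00e-01 -8.45e+01] [ 0.5 -0.4  0.4] 0.0006 [ 31.  12. -37.  94.   7.  77. -92.]
(array([0.21, 0.04, 7.22]), np.float64(0.005))
```

View pics/s2.png

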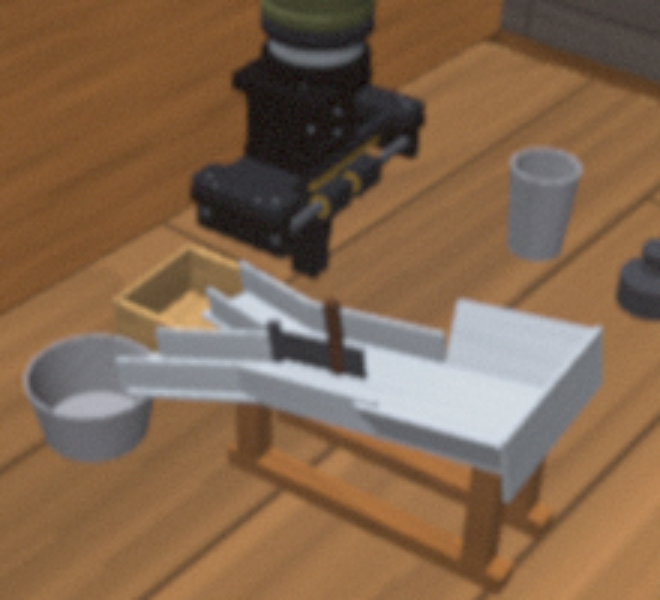

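View pics/s1.png

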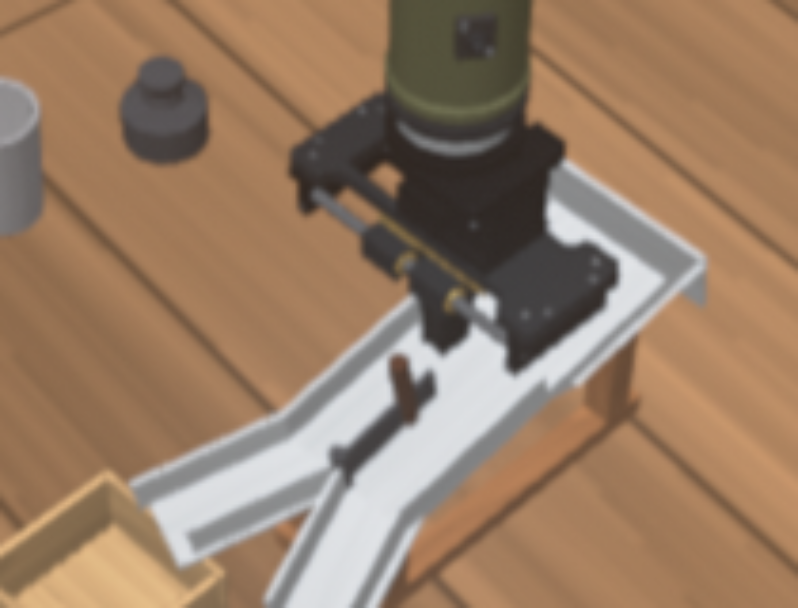

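Request:
carry_out([
  [0, 0, 2.5],
  [0, 0, 5],
  [0, 0, 7.3],
  [0, 0, 7.3],
], turn=[0, 0, 0, 0], gripper=[0, 0, 0, 0])

```text
time_s: 2.62
tool_pos: [0.5677, -0.0158, 0.1558]
tool_rot: [179.8, -0.0, -85.0]
force: [0.5, 0.9, -0.4]
grip_width: 0.0004
```

Request:
carry_out([
  [0.8, 0, 0],
  [1.6, -0.1, 0],
  [2.4, -0.3, 0],
  [3.2, -0.5, 0],
  [4.0, -0.8, 0],
], turn=[0, 0, 0, 0, 0], gripper=[0, 0, 0, 0, 0])

```text
time_s: 3.25
tool_pos: [0.5815, -0.0535, 0.1576]
tool_rot: [-180.0, -0.0, -84.9]
force: [-0.2, 0.1, 0.1]
grip_width: 0.0003
```

Request:
carry_out([
  [0.2, 0, 0],
  [0.4, -0.1, 0],
  [0.6, -0.1, 0],
], turn=[0, 0, 0], gripper=[0, 0, 0])

```text
time_s: 3.62
tool_pos: [0.583, -0.0584, 0.1575]
tool_rot: [-180.0, 0.0, -84.8]
force: [-0.2, 0.9, -0.2]
grip_width: 0.0008
```

Request:
carry_out([
  [0.2, 0, 0],
  [0.4, 0, 0],
], turn=[0, 0], gripper=[0, 0])

```text
time_s: 3.88
tool_pos: [0.5833, -0.0626, 0.1576]
tool_rot: [-180.0, 0.0, -84.8]
force: [1.8, 2.1, -0.2]
grip_width: 0.0006
```

Request:
carry_out([
  [0.15, 0, 0],
  [0.3, 0, 0],
], turn=[0, 0], gripper=[0, 0])

```text
time_s: 4.12
tool_pos: [0.5833, -0.0629, 0.1576]
tool_rot: [-180.0, 0.2, -84.7]
force: [-0.8, 7.0, 0.7]
grip_width: 0.0002
```

```bash
python3 d.py .570 -.012 .158 -84.8
python3 - <<'E'
from h import *
im=read_camera('scene')
cv2.imwrite('pics/s3.png',cv2.resize(im[160:280,240:400,::-1],None,fx=5,fy=5,interpolation=2))
E
```

```text
4.125 [ 0.5833 -0.0629  0.1576] [-180.     0.2  -84.7] [-0.8  7.   0.7] 0.0002 [ 33.  17. -35.  97.  10.  70. -89.]
(array([-5.19,  0.86, -0.04]), np.float64(0.001))
```

View pics/s3.png

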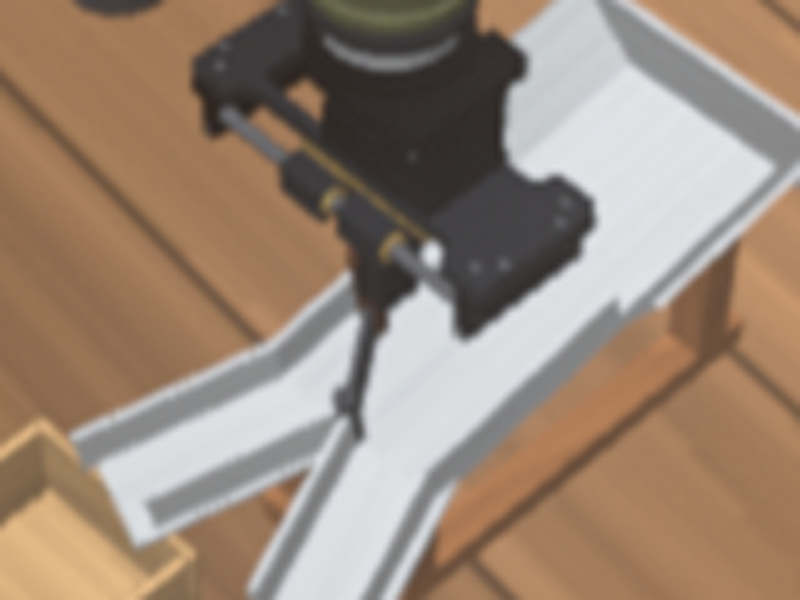

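Request:
carry_out([
  [-1.5, 0, 0],
  [-3, 0, 0],
  [-3, 0, -5],
  [-3, 0, -9.5],
  [-1.5, 5, -9.5],
], turn=[0, 0, 0, 0, 0], gripper=[0, 0, 0, 0, 0])

```text
time_s: 4.8
tool_pos: [0.5358, -0.0528, 0.2565]
tool_rot: [-179.5, -0.0, -84.6]
force: [-0.3, -0.1, -0.5]
grip_width: 0.0003
```

```bash
python3 d.py .41 -.061 .255 -84.8
```

```text
4.8 [ 0.5358 -0.0528  0.2565] [-179.5   -0.   -84.6] [-0.3 -0.1 -0.5] 0.0003 [ 37.   6. -36.  96.   3.  79. -84.]
(array([-0.38, 12.6 ,  0.15]), np.float64(0.004))
```

Request:
carry_out([
  [0, 4, 0],
  [0, 8, 0],
  [0, 11, 0],
  [0, 12.6, 0],
  [0, 12.6, 0],
], turn=[0, 0, 0, 0, 0], gripper=[0, 0, 0, 0, 0.5])

```text
time_s: 5.42
tool_pos: [0.406, -0.0667, 0.2528]
tool_rot: [-180.0, -0.1, -84.9]
force: [-0.2, -0.1, -0.2]
grip_width: 0.005
```

```bash
python3 d.py .459 .342 .15 98
python3 - <<'E'
from h import *
c=get_calibration('wrist'); np.savez('w1.npz',**c)
im=read_camera('wrist'); cv2.imwrite('pics/w1.png',im[:,:,::-1])
im=read_camera('scene')
cv2.imwrite('pics/s4.png',cv2.resize(im[130:310,220:440,::-1],None,fx=3.6,fy=3.6,interpolation=2))
E
```

```text
5.425 [ 0.406  -0.0667  0.2528] [-1.80e+02 -1.00e-01 -8.49e+01] [-0.2 -0.1 -0.2] 0.005 [ 42. -12. -31. 111.  -6.  79. -72.]
(array([-40.23,  -8.91,  10.28]), np.float64(3.091))
```

View pics/w1.png

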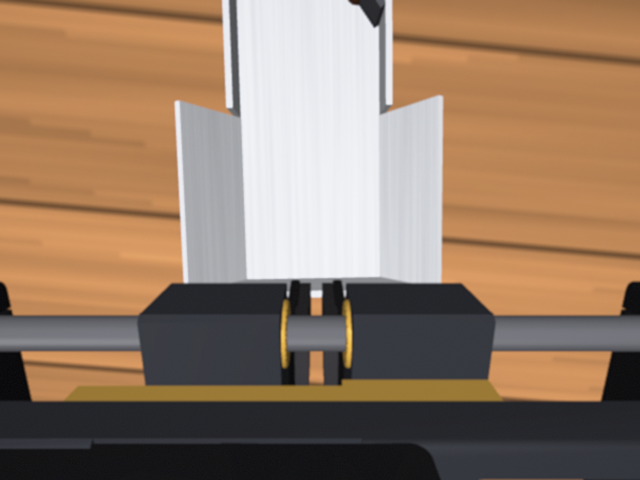

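View pics/s4.png

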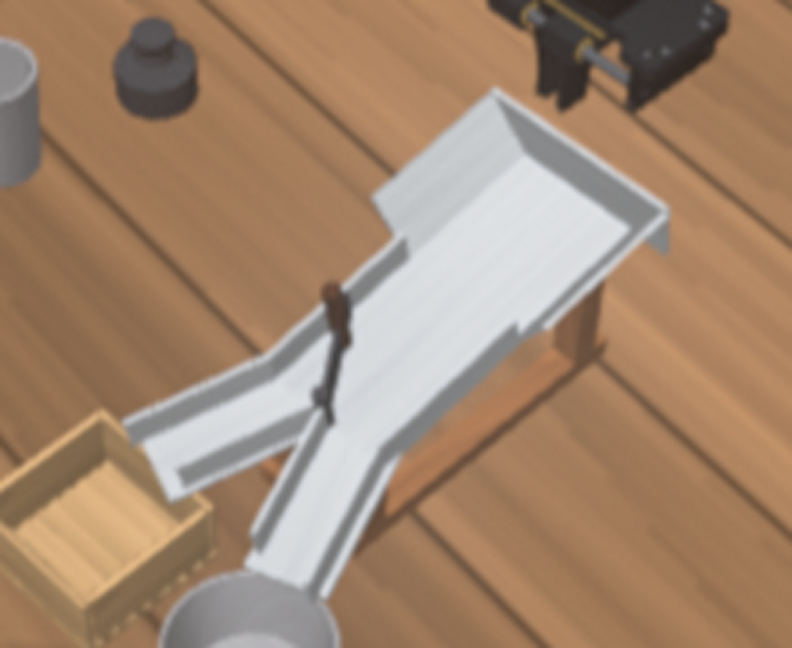

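Request:
carry_out([
  [-3, -4, 0],
  [-7, -8, 0],
  [-12, -9, 0],
  [-17, -9, 0],
  [-22, -9, 0],
], turn=[-0.18, -0.36, -0.54, -0.72, -0.9], gripper=[1, 1, 1, 1, 1])

```text
time_s: 6.15
tool_pos: [0.4771, 0.163, 0.2524]
tool_rot: [-179.9, 0.1, -32.9]
force: [0.3, 1.0, -0.1]
grip_width: 0.0607
```

```bash
python3 d.py .459 .342 .22 98
```

```text
6.15 [0.4771 0.163  0.2524] [-1.799e+02  1.000e-01 -3.290e+01] [ 0.3  1.  -0.1] 0.0607 [ 26.   2. -48. 100.   2.  78. -56.]
(array([-11.24, -14.05,   3.24]), np.float64(-2.285))
```

Request:
carry_out([
  [-2.5, -3, 0.6],
  [-5, -6, 1.2],
  [-7.5, -9, 1.8],
  [-9.5, -12, 2.5],
  [-11.2, -14, 3.2],
], turn=[-0.18, -0.36, -0.54, -0.72, -0.9], gripper=[1, 1, 1, 1, 1])

```text
time_s: 6.78
tool_pos: [0.4598, 0.3418, 0.2201]
tool_rot: [-179.8, 0.0, 18.7]
force: [-0.4, 0.2, -0.1]
grip_width: 0.0869
```

Request:
carry_out([
  [0, 0, 0],
  [0, 0, 0],
  [0, 0, 0],
  [0, 0, 0],
  [0, 0, 0],
], turn=[-0.18, -0.36, -0.54, -0.72, -0.9], gripper=[1, 1, 1, 1, 1])

```text
time_s: 7.4
tool_pos: [0.4603, 0.3399, 0.2204]
tool_rot: [-179.9, -0.1, 70.2]
force: [-0.1, -0.6, 0.3]
grip_width: 0.0867
```

```bash
python3 d.py .459 .342 .22 98
```

```text
7.4 [0.4603 0.3399 0.2204] [-1.799e+02 -1.000e-01  7.020e+01] [-0.1 -0.6  0.3] 0.0867 [ 17.  22. -69.  94.  21.  79.  15.]
(array([ 0.15, -0.19,  0.04]), np.float64(-0.486))
```

Request:
carry_out([
  [0, 0, 0],
  [0, 0, 0],
  [0, 0, 0],
  [0, 0, 0],
], turn=[-0.17, -0.34, -0.48, -0.48], gripper=[1, 1, 1, 1])

```text
time_s: 7.9
tool_pos: [0.4602, 0.3397, 0.2203]
tool_rot: [-179.9, -0.1, 97.2]
force: [0.3, -0.3, -0.6]
grip_width: 0.0873
```

```bash
python3 d.py .459 .342 .22 98;python3 - <<'E'
from h import *
c=get_calibration('wrist'); np.savez('w2.npz',**c)
im=read_camera('wrist'); cv2.imwrite('pics/w2.png',im[:,:,::-1])
im=read_camera('side')
cv2.imwrite('pics/s5.png',cv2.resize(im[280:460,170:370,::-1],None,fx=4,fy=4,interpolation=2)[:600])
E
```

```text
7.9 [0.4602 0.3397 0.2203] [-1.799e+02 -1.000e-01  9.720e+01] [ 0.3 -0.3 -0.6] 0.0873 [ 20.  25. -74.  94.  24.  80.  40.]
(array([ 0.24, -0.09,  0.03]), np.float64(-0.013))
```

View pics/w2.png

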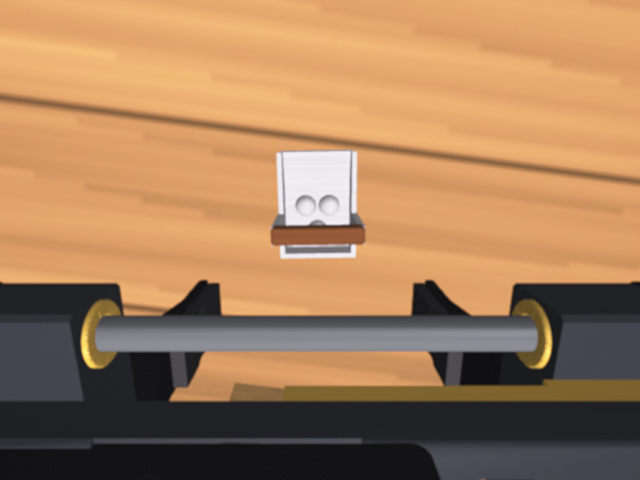

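View pics/s5.png

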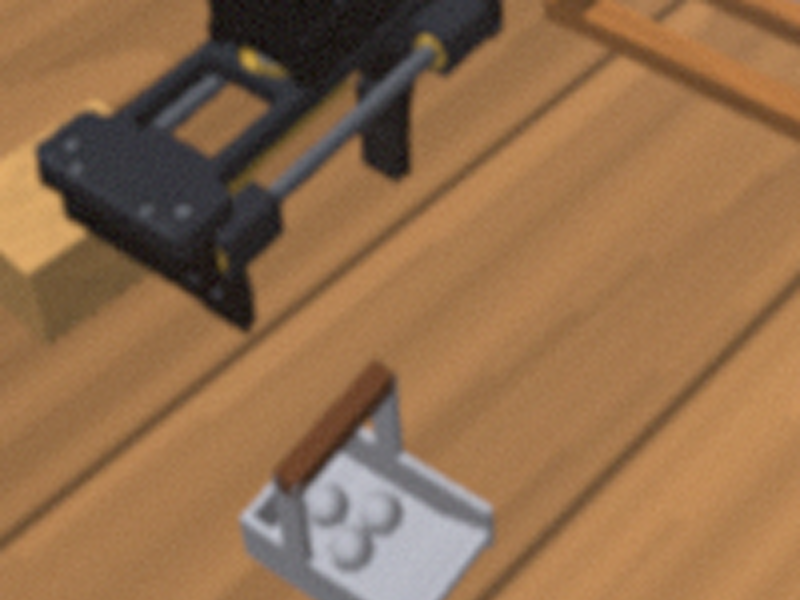

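```bash
python3 - <<'E'
from h import *
c=dict(np.load('w2.npz'))
for z,uv in ((.092,(271,227)),(.092,(365,227)),(.092,(272,242)),(.092,(364,243)),(.03,(281,258)),(.03,(355,257)),(.03,(277,152)),(.03,(357,152))): print(uv,onplane(c,uv,z).round(4))
E
python3 d.py .459 .342 .13 97.6
```

```text
(271, 227) [0.4551 0.3056 0.092 ]
(365, 227) [0.4463 0.3758 0.092 ]
(272, 242) [0.4666 0.3075 0.092 ]
(364, 243) [0.4586 0.377  0.092 ]
(281, 258) [0.4978 0.3123 0.03  ]
(355, 257) [0.4881 0.381  0.03  ]
(277, 152) [0.4021 0.2989 0.03  ]
(357, 152) [0.3933 0.3682 0.03  ]
8.0 [0.46   0.3395 0.2204] [-1.80e+02 -1.00e-01  9.72e+01] [-0.3  1.  -0.3] 0.087 [ 20.  25. -74.  94.  24.  80.  40.]
(array([ 0.26, -0.07,  9.04]), np.float64(-0.007))
```

Request:
carry_out([
  [0.2, -0.2, 4],
  [0.2, -0.2, 8],
  [0.2, -0.2, 11],
  [0.2, -0.2, 11],
], turn=[0, 0, 0, 0], gripper=[1, 1, 1, 1])

```text
time_s: 8.5
tool_pos: [0.4565, 0.3397, 0.1086]
tool_rot: [-179.8, 0.1, 97.3]
force: [0.3, 0.3, 1.1]
grip_width: 0.0872
```

```bash
python3 d.py .458 .3415 .08 97.1;python3 - <<'E'
from h import *
im=read_camera('wrist'); a=im[150:400,140:480,::-1]
cv2.imwrite('pics/w3.png',cv2.resize(a,None,fx=2,fy=2))
im=read_camera('side')
cv2.imwrite('pics/s6.png',cv2.resize(im[320:460,200:320,::-1],None,fx=4,fy=4,interpolation=2))
E
```

```text
8.5 [0.4565 0.3397 0.1086] [-1.798e+02  1.000e-01  9.730e+01] [0.3 0.3 1.1] 0.0872 [ 15.  30. -69. 101.  30.  70.  35.]
(array([0.16, 0.17, 2.86]), np.float64(0.003))
```

View pics/w3.png

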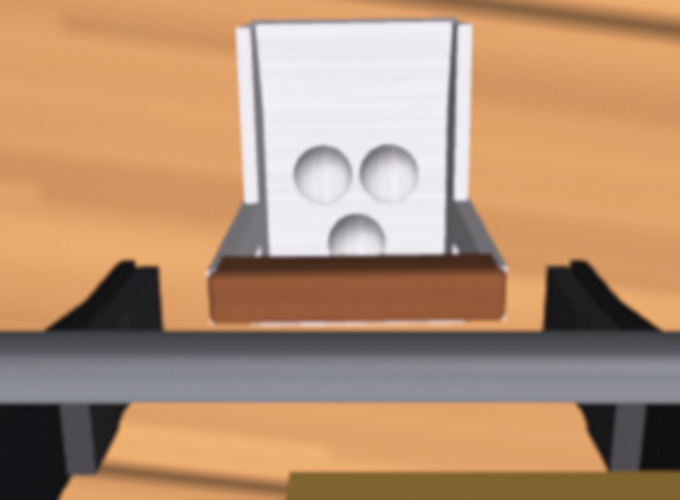

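View pics/s6.png

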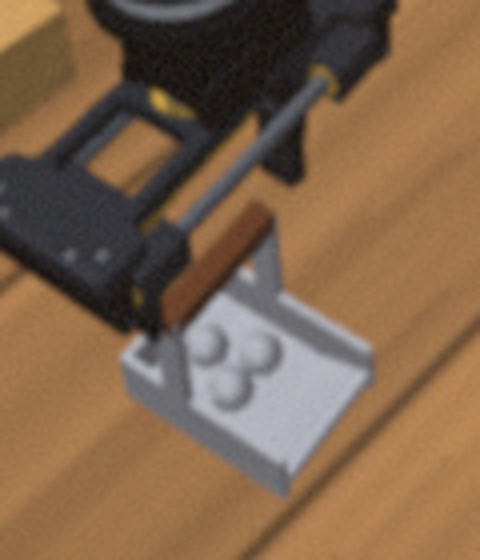

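Request:
carry_out([
  [0.1, 0.1, 1.5],
  [0.1, 0.1, 2.8],
  [0.1, 0.1, 2.8],
], turn=[0, 0, 0], gripper=[1, 1, 1], squeeze=20)

```text
time_s: 8.98
tool_pos: [0.4579, 0.3412, 0.0813]
tool_rot: [-179.9, 0.1, 97.3]
force: [-0.6, -0.3, -0.2]
grip_width: 0.0866
```

Request:
carry_out([
  [0, 0, 0],
  [0, 0, 0],
  [0, 0, 0],
  [0, 0, 0],
  [0, 0, 0],
], turn=[0, 0, 0, 0, 0], gripper=[0.85, 0.8, 0.7, 0.6, 0.6])

```text
time_s: 9.6
tool_pos: [0.4588, 0.3417, 0.0829]
tool_rot: [180.0, 0.0, 97.3]
force: [0.3, -2.2, 4.5]
grip_width: 0.0718
```

Request:
carry_out([
  [0, 0, -0.5],
  [0, 0, -1.2],
  [0, 0, -2],
  [0, 0, -3],
  [0, 0, -4],
], turn=[0, 0, 0, 0, 0], gripper=[0.6, 0.6, 0.6, 0.6, 0.6], squeeze=30)

```text
time_s: 10.22
tool_pos: [0.4585, 0.342, 0.1233]
tool_rot: [180.0, -0.0, 97.3]
force: [0.0, -0.7, -2.1]
grip_width: 0.0718
```

```bash
python3 d.py .458 .3415 .08 97.1;python3 - <<'E'
from h import *
im=read_camera('side')
cv2.imwrite('pics/s7.png',cv2.resize(im[300:440,200:320,::-1],None,fx=4,fy=4,interpolation=2))
E
```

```text
10.225 [0.4585 0.342  0.1233] [180.   -0.   97.3] [ 0.  -0.7 -2.1] 0.0718 [ 16.  30. -70. 100.  29.  71.  36.]
(array([-0.04, -0.06,  4.33]), np.float64(0.004))
```

View pics/s7.png

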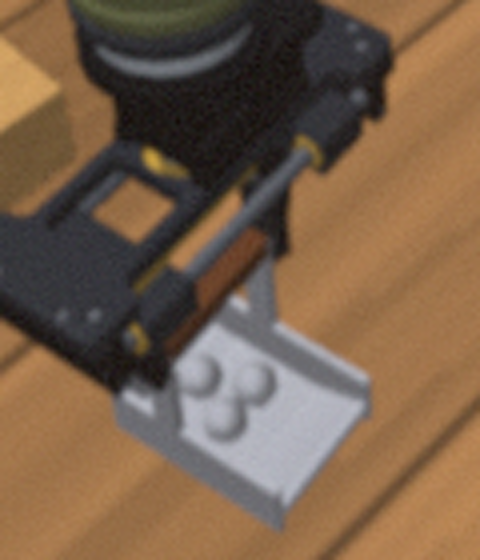

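Request:
carry_out([
  [0, 0, -2],
  [0, 0, -4.5],
  [0, 0, -7.5],
  [0, 0, -10.5],
  [0, 0, -13],
], turn=[0, 0.05, 0.15, 0.27, 0.4], gripper=[0.6, 0.6, 0.6, 0.6, 0.6])

```text
time_s: 10.9
tool_pos: [0.4585, 0.3426, 0.2555]
tool_rot: [179.9, -0.1, 74.1]
force: [-0.1, -0.0, -2.4]
grip_width: 0.0717
```

Request:
carry_out([
  [0, 0, -2],
  [0, 0, -3.5],
  [0, 0, -4.5],
  [0, 0, -5],
  [0, 0, -5],
], turn=[0.13, 0.26, 0.39, 0.52, 0.65], gripper=[0.6, 0.6, 0.6, 0.6, 0.6])

```text
time_s: 11.52
tool_pos: [0.4582, 0.3428, 0.3049]
tool_rot: [180.0, -0.1, 36.9]
force: [0.8, 0.6, -2.6]
grip_width: 0.0717
```

```bash
python3 d.py .51 .12 .302 -40
```

```text
11.525 [0.4582 0.3428 0.3049] [ 1.80e+02 -1.00e-01  3.69e+01] [ 0.8  0.6 -2.6] 0.0717 [ 13.  16. -63.  86.  14.  86. -13.]
(array([-9.24, 20.93,  0.29]), np.float64(1.342))
```

Request:
carry_out([
  [-0.5, 1.2, 0],
  [-1.4, 3.2, 0],
  [-2.4, 5.5, 0],
  [-3.4, 7.8, 0],
  [-4.4, 10, 0],
], turn=[0.13, 0.26, 0.39, 0.52, 0.65], gripper=[0.6, 0.6, 0.6, 0.6, 0.6])

```text
time_s: 12.15
tool_pos: [0.4837, 0.2357, 0.3042]
tool_rot: [-180.0, -0.1, -0.3]
force: [-0.4, 0.3, -1.7]
grip_width: 0.0717
```

```bash
python3 d.py .51 .12 .302 -40;python3 - <<'E'
from h import *
im=read_camera('side')
cv2.imwrite('pics/s8.png',cv2.resize(im[130:370,220:420,::-1],None,fx=2.5,fy=2.5,interpolation=2))
E
```

```text
12.15 [0.4837 0.2357 0.3042] [-1.8e+02 -1.0e-01 -3.0e-01] [-0.4  0.3 -1.7] 0.0717 [ 23.   8. -56.  91.   6.  85. -34.]
(array([ 2.7 , 11.56,  0.22]), np.float64(0.692))
```

View pics/s8.png

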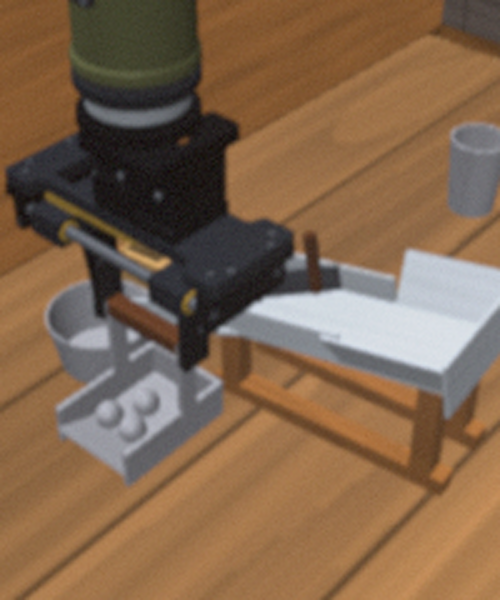

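Request:
carry_out([
  [0.6, 2.4, 0],
  [1.2, 4.8, 0],
  [1.8, 7.2, 0],
  [2.3, 9.6, 0],
  [2.5, 12, 0],
], turn=[0.13, 0.26, 0.39, 0.52, 0.65], gripper=[0.6, 0.6, 0.6, 0.6, 0.6])

```text
time_s: 12.82
tool_pos: [0.5087, 0.1163, 0.3039]
tool_rot: [-179.9, -0.0, -37.4]
force: [-0.9, -0.1, -3.0]
grip_width: 0.0717
```

```bash
python3 d.py .425 -.0595 .300 -84.8
```

```text
12.825 [0.5087 0.1163 0.3039] [-179.9   -0.   -37.4] [-0.9 -0.1 -3. ] 0.0717 [ 31.   4. -48.  93.   3.  84. -55.]
(array([ 4.04, 19.05,  0.39]), np.float64(0.827))
```

Request:
carry_out([
  [0.5, 2.4, 0],
  [1.0, 4.8, 0],
  [1.5, 7.2, 0],
  [2.0, 9.6, 0],
  [2.5, 12, 0],
], turn=[0.13, 0.26, 0.39, 0.52, 0.65], gripper=[0.6, 0.6, 0.6, 0.6, 0.6])

```text
time_s: 13.45
tool_pos: [0.4557, 0.0059, 0.3038]
tool_rot: [-179.9, -0.0, -74.6]
force: [0.1, -0.7, -4.0]
grip_width: 0.0716
```

```bash
python3 d.py .425 -.0595 .300 -84.8
```

```text
13.45 [0.4557 0.0059 0.3038] [-179.9   -0.   -74.6] [ 0.1 -0.7 -4. ] 0.0716 [ 40.  -7. -40. 101.  -5.  84. -74.]
(array([5.49, 4.69, 0.38]), np.float64(0.177))
```

Request:
carry_out([
  [1.5, 1.3, 0],
  [3.0, 2.6, 0],
  [4.5, 3.9, 0],
  [5.5, 4.7, 0],
  [5.5, 4.7, 0],
], turn=[0.06, 0.12, 0.18, 0.18, 0.18], gripper=[0.6, 0.6, 0.6, 0.6, 0.6])

```text
time_s: 14.08
tool_pos: [0.425, -0.0614, 0.3025]
tool_rot: [180.0, 0.0, -84.9]
force: [-0.4, 0.8, -2.9]
grip_width: 0.0712
```

```bash
python3 d.py .415 -.0605 .27 -84.8;python3 - <<'E'
from h import *
im=read_camera('side')
cv2.imwrite('pics/s9.png',cv2.resize(im[130:330,280:480,::-1],None,fx=3,fy=3,interpolation=2))
im=read_camera('scene')
cv2.imwrite('pics/s10.png',cv2.resize(im[80:280,270:470,::-1],None,fx=3,fy=3,interpolation=2))
cv2.imwrite('pics/w4.png',read_camera('wrist')[:,:,::-1])
E
```

```text
14.075 [ 0.425  -0.0614  0.3025] [180.    0.  -84.9] [-0.4  0.8 -2.9] 0.0712 [ 44. -11. -34. 104.  -6.  85. -74.]
(array([-0.18,  0.99,  3.25]), np.float64(-0.002))
```

View pics/s9.png

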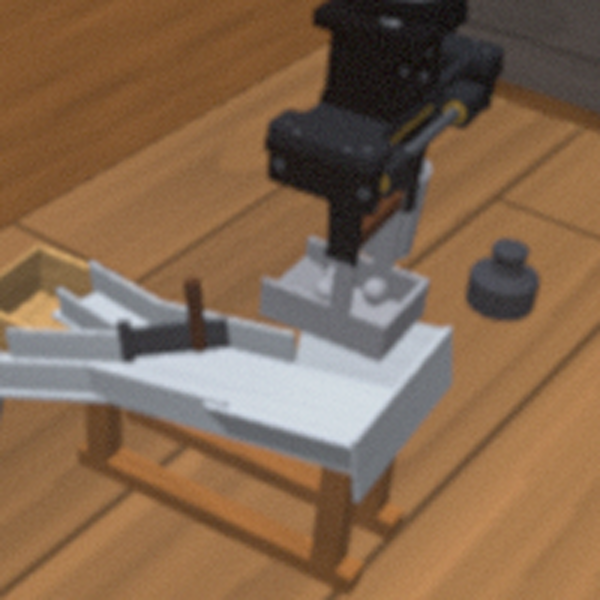

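View pics/s10.png

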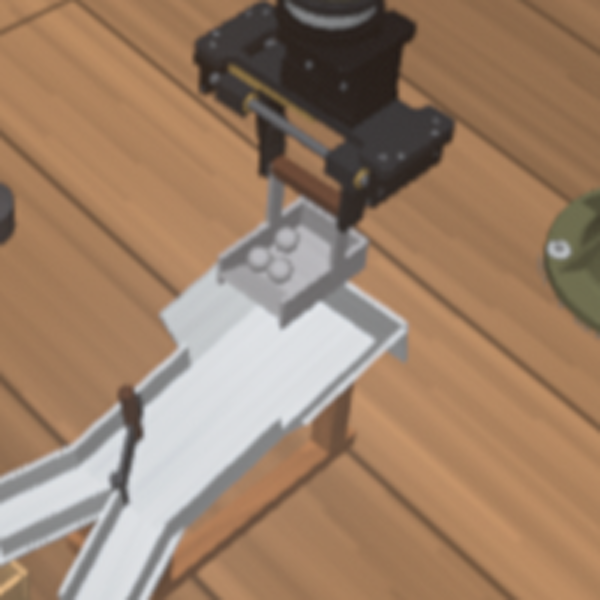

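View pics/w4.png

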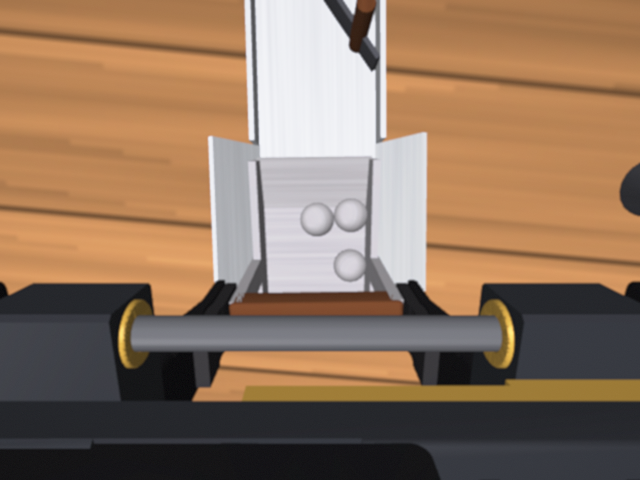

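Request:
carry_out([
  [0, 0.5, 1],
  [0, 1.0, 2],
  [0, 1.1, 3],
  [0, 1.1, 3.3],
  [0, 1.1, 3.3],
], turn=[0, 0, 0, 0, 0], gripper=[0.6, 0.6, 0.6, 0.6, 0.6], squeeze=20)

```text
time_s: 14.85
tool_pos: [0.4143, -0.0615, 0.2693]
tool_rot: [180.0, 0.0, -84.8]
force: [0.5, 0.9, -2.0]
grip_width: 0.072
```

```bash
python3 d.py .415 -.0605 .262 -84.8;python3 - <<'E'
from h import *
im=read_camera('side')
cv2.imwrite('pics/s11.png',cv2.resize(im[170:330,310:470,::-1],None,fx=4,fy=4,interpolation=2))
E
```

```text
14.85 [ 0.4143 -0.0615  0.2693] [180.    0.  -84.8] [ 0.5  0.9 -2. ] 0.072 [ 44. -12. -34. 109.  -7.  81. -73.]
(array([-0.09, -0.08,  0.73]), np.float64(-0.001))
```

View pics/s11.png

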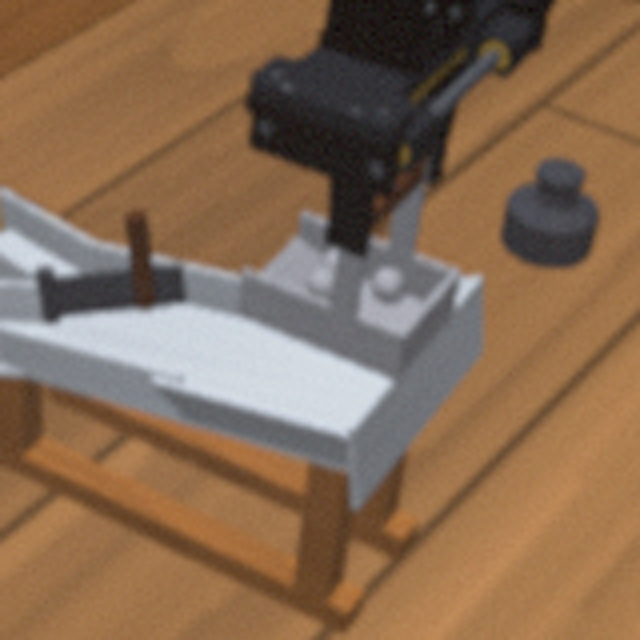

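Request:
carry_out([
  [0, 0.3, 0],
  [0, 0.6, 0.3],
  [0, 0.6, 0.6],
  [0, 0.6, 0.8],
], turn=[0, 0, 0, 0], gripper=[0.6, 0.6, 0.6, 0.6])

```text
time_s: 15.4
tool_pos: [0.411, -0.0618, 0.2642]
tool_rot: [-179.6, -0.1, -84.8]
force: [2.7, 0.9, 12.0]
grip_width: 0.0716
```

```bash
python3 d.py .408 -.0615 .26 -84.8
```

```text
15.4 [ 0.411  -0.0618  0.2642] [-1.796e+02 -1.000e-01 -8.480e+01] [ 2.7  0.9 12. ] 0.0716 [ 44. -13. -33. 110.  -7.  80. -72.]
(array([-0.05,  0.29,  0.42]), np.float64(-0.0))
```

Request:
carry_out([
  [0, 0, 0],
  [0, 0, 0],
  [0, 0, 0],
], turn=[0, 0, 0], gripper=[0.6, 0.6, 0.6], squeeze=8)

```text
time_s: 15.78
tool_pos: [0.4112, -0.0617, 0.2641]
tool_rot: [-179.6, -0.1, -84.8]
force: [2.3, 1.6, 7.6]
grip_width: 0.0722
```

Request:
carry_out([
  [0, -0.3, 0.1],
  [0, -0.6, 0.2],
  [0, -0.9, 0.35],
  [0, -1.2, 0.5],
], turn=[0, 0, 0, 0], gripper=[0.6, 0.6, 0.6, 0.6])

```text
time_s: 16.27
tool_pos: [0.4225, -0.0605, 0.2583]
tool_rot: [-179.7, -0.1, -84.8]
force: [2.3, 1.7, 4.7]
grip_width: 0.072
```

```bash
python3 d.py .408 -.0615 .26 -84.8;python3 - <<'E'
from h import *
im=read_camera('side')
cv2.imwrite('pics/s12.png',cv2.resize(im[170:330,310:470,::-1],None,fx=4,fy=4,interpolation=2))
E
```

```text
16.275 [ 0.4225 -0.0605  0.2583] [-1.797e+02 -1.000e-01 -8.480e+01] [2.3 1.7 4.7] 0.072 [ 44. -11. -34. 109.  -6.  79. -74.]
(array([-0.03,  1.46, -0.17]), np.float64(-0.0))
```

View pics/s12.png

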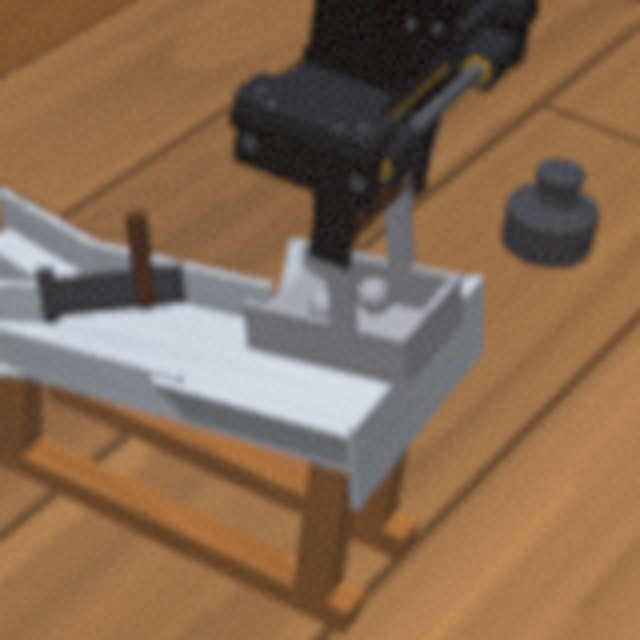

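Request:
carry_out([
  [0, -0.45, 0.25],
  [0, -0.9, 0.5],
  [0, -1.35, 0.8],
  [0, -1.7, 1.1],
  [0, -2.05, 1.45],
], turn=[0, 0, 0, 0, 0], gripper=[0.6, 0.6, 0.6, 0.6, 0.6])

```text
time_s: 16.95
tool_pos: [0.4416, -0.0589, 0.2421]
tool_rot: [-179.9, -0.0, -84.8]
force: [4.1, 1.8, 4.9]
grip_width: 0.0719
```

```bash
python3 d.py .4555 -.0575 .228 -84.8;python3 - <<'E'
from h import *
im=read_camera('side')
cv2.imwrite('pics/s13.png',cv2.resize(im[170:330,310:470,::-1],None,fx=4,fy=4,interpolation=2))
cv2.imwrite('pics/w5.png',read_camera('wrist')[:,:,::-1])
E
```

```text
16.95 [ 0.4416 -0.0589  0.2421] [-179.9   -0.   -84.8] [4.1 1.8 4.9] 0.0719 [ 43.  -7. -36. 108.  -4.  77. -76.]
(array([-0.01, -1.39,  1.41]), np.float64(-0.001))
```

View pics/s13.png

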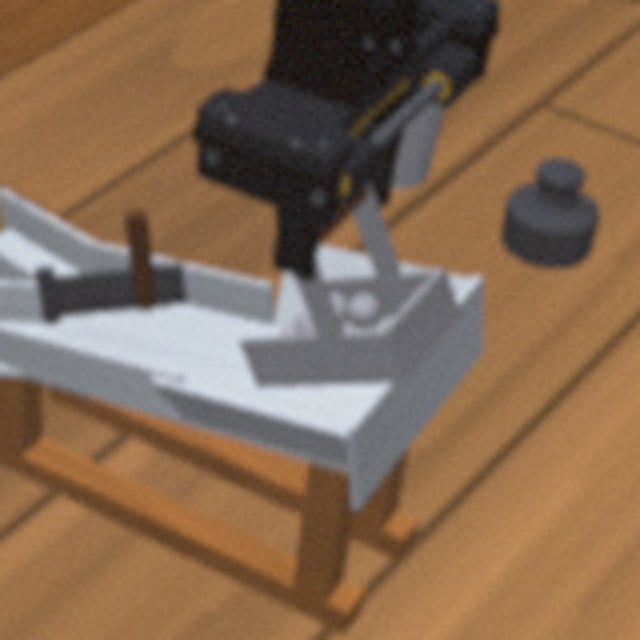

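View pics/w5.png

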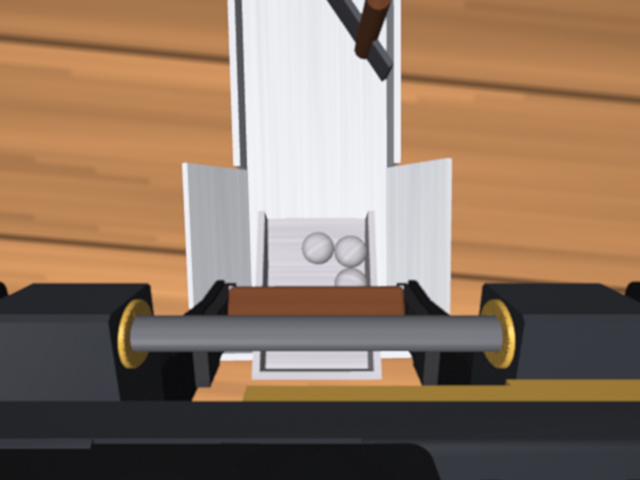

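Tilting works (~25°, balls on the ramp, still in). Continue the arc.

Request:
carry_out([
  [0, -0.4, 0.35],
  [0, -0.8, 0.75],
  [0, -1.15, 1.15],
  [0, -1.4, 1.5],
  [0, -1.65, 1.85],
], turn=[0, 0, 0, 0, 0], gripper=[0.6, 0.6, 0.6, 0.6, 0.6])

```text
time_s: 17.68
tool_pos: [0.4563, -0.0581, 0.2226]
tool_rot: [179.8, -0.0, -84.9]
force: [0.5, 0.3, -0.5]
grip_width: 0.072
```

```bash
python3 d.py .4606 -.0575 .219 -84.8;python3 - <<'E'
from h import *
im=read_camera('side')
cv2.imwrite('pics/s14.png',cv2.resize(im[170:330,250:470,::-1],None,fx=3.5,fy=3.5,interpolation=2))
cv2.imwrite('pics/w6.png',read_camera('wrist')[:,:,::-1])
E
```

```text
17.675 [ 0.4563 -0.0581  0.2226] [179.8  -0.  -84.9] [ 0.5  0.3 -0.5] 0.072 [ 43.  -4. -37. 108.  -2.  75. -78.]
(array([-0.02, -0.44,  0.36]), np.float64(-0.001))
```

View pics/s14.png

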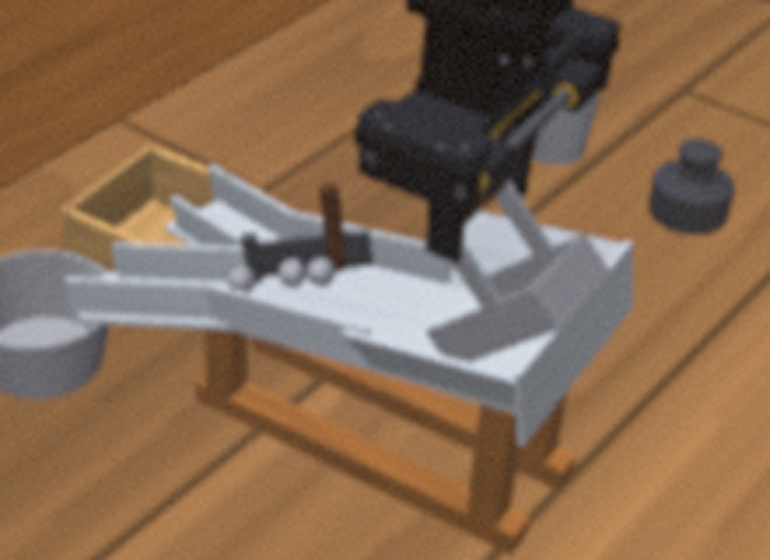

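View pics/w6.png

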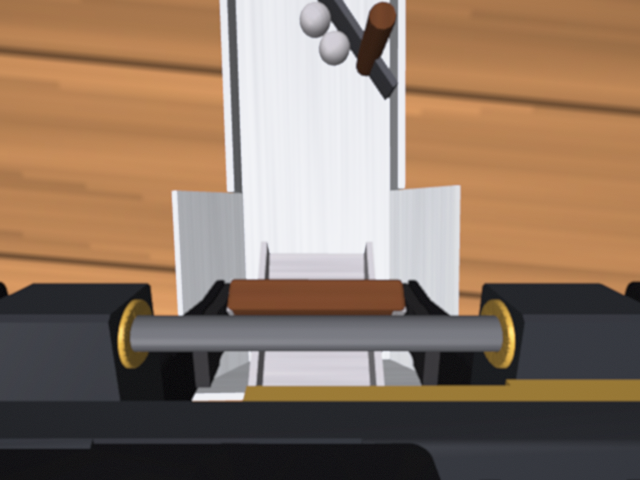

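Request:
carry_out([
  [0, 0, 0],
  [0, 0, 0],
  [0, 0, 0],
  [0, 0, 0],
  [0, 0, 0],
], turn=[0, 0, 0, 0, 0], gripper=[0.6, 0.6, 0.6, 0.6, 0.6])

```text
time_s: 18.4
tool_pos: [0.4571, -0.0577, 0.2235]
tool_rot: [180.0, -0.0, -84.9]
force: [0.6, 0.0, -0.9]
grip_width: 0.0715
```

Run:
```python
from h import *
im=read_camera('scene')
cv2.imwrite('pics/s15.png',cv2.resize(im[140:350,220:440,::-1],None,fx=3,fy=3,interpolation=2)[:600])
```

```text
(no output)
```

View pics/s15.png

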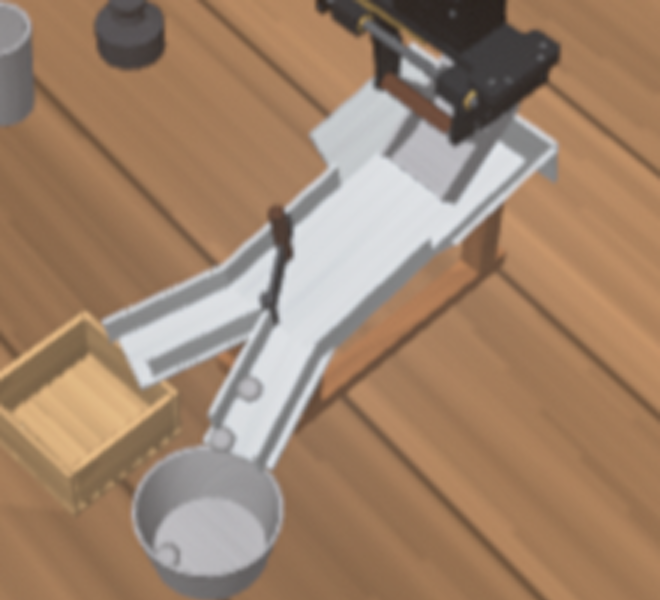

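Request:
carry_out([
  [0, 0.5, -0.55],
  [0, 1.0, -1.0],
  [0, 1.7, -1.5],
  [0, 2.4, -2.0],
  [0, 3.1, -2.4],
], turn=[0, 0, 0, 0, 0], gripper=[0.6, 0.6, 0.6, 0.6, 0.6])

```text
time_s: 19.08
tool_pos: [0.4267, -0.0603, 0.2486]
tool_rot: [-179.9, -0.0, -84.8]
force: [1.8, 0.6, 1.5]
grip_width: 0.0717
```

```bash
python3 d.py .411 -.0615 .259 -84.8;python3 - <<'E'
from h import *
im=read_camera('side')
cv2.imwrite('pics/s16.png',cv2.resize(im[170:330,250:470,::-1],None,fx=3.5,fy=3.5,interpolation=2))
E
```

```text
19.075 [ 0.4267 -0.0603  0.2486] [-179.9   -0.   -84.8] [1.8 0.6 1.5] 0.0717 [ 44. -10. -35. 109.  -6.  78. -74.]
(array([-0.02,  1.57, -1.04]), np.float64(-0.001))
```

View pics/s16.png

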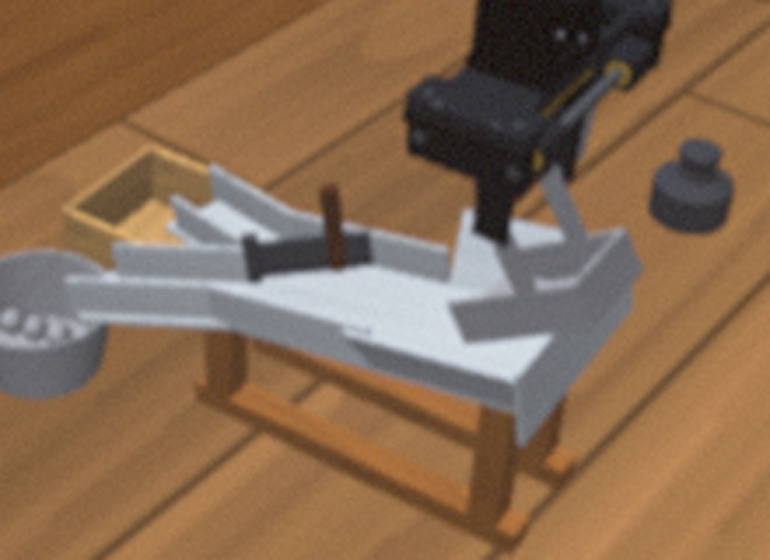

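Request:
carry_out([
  [0, 0.5, -0.2],
  [0, 1.0, -0.4],
  [0, 1.5, -0.6],
  [0, 1.8, -0.8],
], turn=[0, 0, 0, 0], gripper=[0.6, 0.6, 0.6, 0.6])

```text
time_s: 19.62
tool_pos: [0.408, -0.0621, 0.2558]
tool_rot: [180.0, -0.0, -84.9]
force: [1.9, 0.9, 1.3]
grip_width: 0.072
```

Request:
carry_out([
  [0, 0, 0],
  [0, -0.2, -1.5],
  [0, -0.7, -4],
  [0, -1.5, -6.5],
  [0, -2.5, -8],
], turn=[0, 0, 0, 0, 0], gripper=[0.6, 0.6, 0.6, 0.6, 0.6], squeeze=20)

```text
time_s: 20.25
tool_pos: [0.4328, -0.0602, 0.3364]
tool_rot: [179.9, -0.0, -84.9]
force: [0.2, -0.6, -1.2]
grip_width: 0.0717
```

```bash
python3 d.py .51 .12 .32 -40;python3 - <<'E'
from h import *
im=read_camera('side')
cv2.imwrite('pics/s17.png',cv2.resize(im[130:330,250:470,::-1],None,fx=3,fy=3,interpolation=2))
E
```

```text
20.25 [ 0.4328 -0.0602  0.3364] [179.9  -0.  -84.9] [ 0.2 -0.6 -1.2] 0.0717 [ 44. -10. -34. 100.  -5.  89. -74.]
(array([-17.27,  -9.29,   1.64]), np.float64(-0.784))
```

View pics/s17.png

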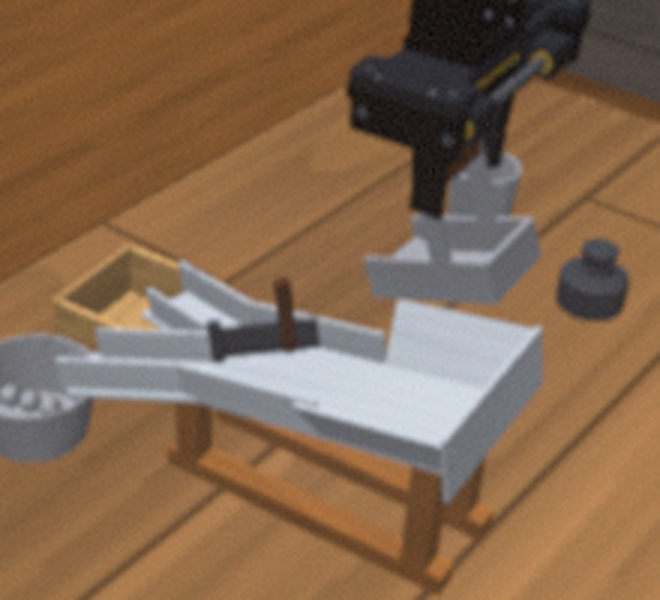

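Request:
carry_out([
  [-2, -2, 0],
  [-5.5, -4, 0],
  [-9.5, -6, 0],
  [-13.5, -8, 0],
  [-17.3, -9.3, 0],
], turn=[-0.15, -0.3, -0.45, -0.6, -0.78], gripper=[0.6, 0.6, 0.6, 0.6, 0.6])

```text
time_s: 20.92
tool_pos: [0.51, 0.1214, 0.3345]
tool_rot: [179.9, 0.1, -39.9]
force: [0.7, -0.9, -0.7]
grip_width: 0.0719
```

```bash
python3 d.py .49 .23 .15 -20
```

```text
20.925 [0.51   0.1214 0.3345] [ 1.799e+02  1.000e-01 -3.990e+01] [ 0.7 -0.9 -0.7] 0.0719 [ 30.   4. -48.  90.   3.  88. -58.]
(array([-8.49, -7.06, 18.45]), np.float64(-0.347))
```

Request:
carry_out([
  [-2, -1.7, 1],
  [-4.2, -3.5, 4],
  [-6.4, -5.3, 8],
  [-8.5, -7, 12],
  [-8.5, -7, 16],
], turn=[-0.1, -0.2, -0.3, -0.35, -0.35], gripper=[0.6, 0.6, 0.6, 0.6, 0.6])

```text
time_s: 21.55
tool_pos: [0.4885, 0.2309, 0.1736]
tool_rot: [179.9, 0.1, -19.8]
force: [-0.4, -0.5, -1.3]
grip_width: 0.0718
```

```bash
python3 d.py .49 .23 .11 -20;python3 - <<'E'
from h import *
print(onplane(C['scene'],(388,380),.06))
im=read_camera('scene')
cv2.imwrite('pics/s18.png',cv2.resize(im[200:420,310:530,::-1],None,fx=2.7,fy=2.7,interpolation=2))
im=read_camera('side')
cv2.imwrite('pics/s19.png',cv2.resize(im[200:420,180:400,::-1],None,fx=2.7,fy=2.7,interpolation=2))
E
```

```text
21.55 [0.4885 0.2309 0.1736] [ 1.799e+02  1.000e-01 -1.980e+01] [-0.4 -0.5 -1.3] 0.0718 [ 20.  13. -54. 102.  11.  71. -57.]
(array([0.17, 0.04, 6.36]), np.float64(0.003))
[0.69466564 0.31942747 0.06      ]
```

View pics/s18.png

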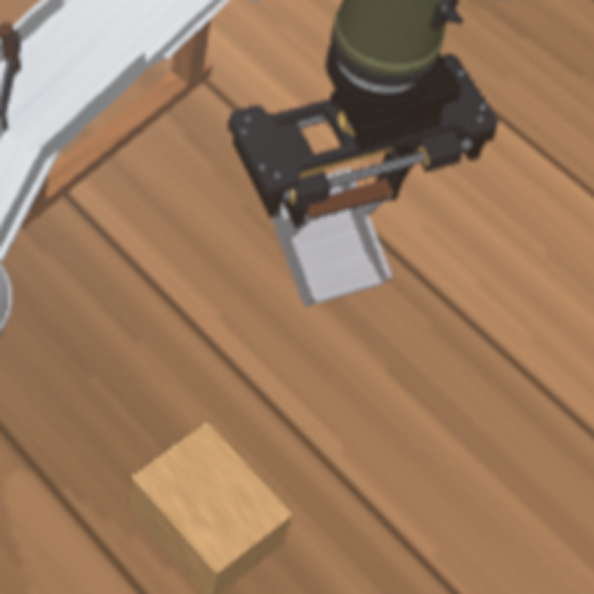

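View pics/s19.png

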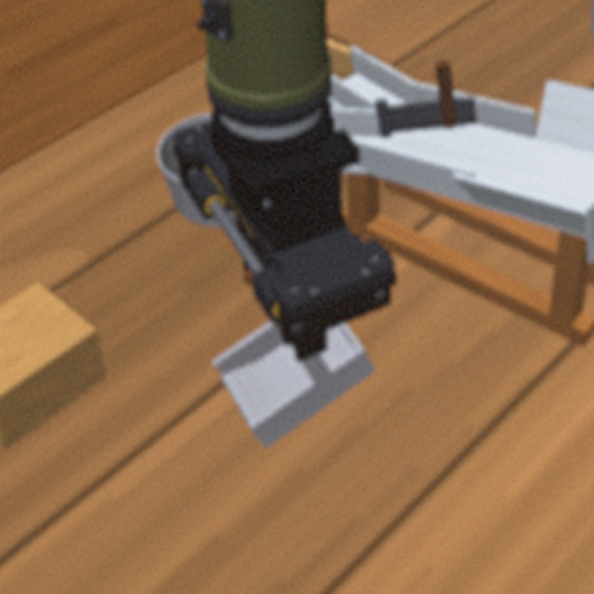

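Request:
carry_out([
  [0, 0, 2.5],
  [0, 0, 5],
  [0, 0, 6.8],
  [0, 0, 7.6],
  [0, 0, 8],
], turn=[0, 0, 0, 0, 0], gripper=[0.6, 0.6, 0.6, 0.6, 0.6], squeeze=8)

```text
time_s: 22.28
tool_pos: [0.4909, 0.2291, 0.0958]
tool_rot: [-180.0, -0.0, -20.1]
force: [-0.1, 0.3, -2.2]
grip_width: 0.0719
```

Request:
carry_out([
  [0, 0, 0.2],
  [0, 0, 0.4],
  [0, 0, 0.6],
  [0, 0, 0.8],
  [0, 0, 0.9],
], turn=[0, 0, 0, 0, 0], gripper=[0.6, 0.6, 0.6, 0.6, 0.6], squeeze=6)

```text
time_s: 22.9
tool_pos: [0.4912, 0.2288, 0.0882]
tool_rot: [179.9, -0.1, -20.1]
force: [-2.7, -3.1, 8.3]
grip_width: 0.0722
```

```bash
python3 d.py .49 .23 .082 -20;python3 - <<'E'
from h import *
im=read_camera('side')
cv2.imwrite('pics/s20.png',cv2.resize(im[260:420,210:370,::-1],None,fx=3.7,fy=3.7,interpolation=2))
E
```

```text
22.9 [0.4912 0.2288 0.0882] [ 1.799e+02 -1.000e-01 -2.010e+01] [-2.7 -3.1  8.3] 0.0722 [ 17.  19. -51. 107.  17.  62. -61.]
(array([-0.16, -0.07,  0.62]), np.float64(-0.002))
```

View pics/s20.png

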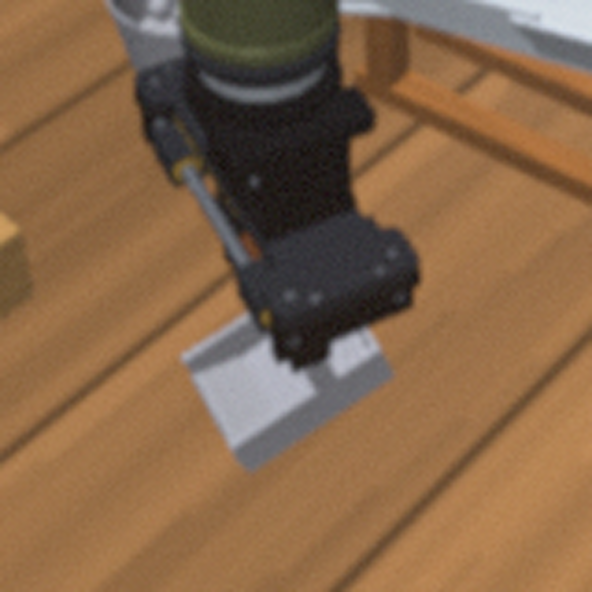

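Contact is at 8 N and the scoop is rotating back. Press a little further with a light grip.

Request:
carry_out([
  [0, 0, 0.1],
  [0, 0, 0.3],
  [0, 0, 0.4],
  [0, 0, 0.5],
  [0, 0, 0.5],
], turn=[0, 0, 0, 0, 0], gripper=[0.6, 0.6, 0.6, 0.6, 0.6], squeeze=3)

```text
time_s: 23.58
tool_pos: [0.4908, 0.2289, 0.0814]
tool_rot: [180.0, -0.0, -20.1]
force: [0.1, -2.9, 2.0]
grip_width: 0.0716
```

Run:
```python
from h import *
im=read_camera('side')
cv2.imwrite('pics/s21.png',cv2.resize(im[260:420,210:370,::-1],None,fx=3.7,fy=3.7,interpolation=2))
```

```text
(no output)
```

View pics/s21.png

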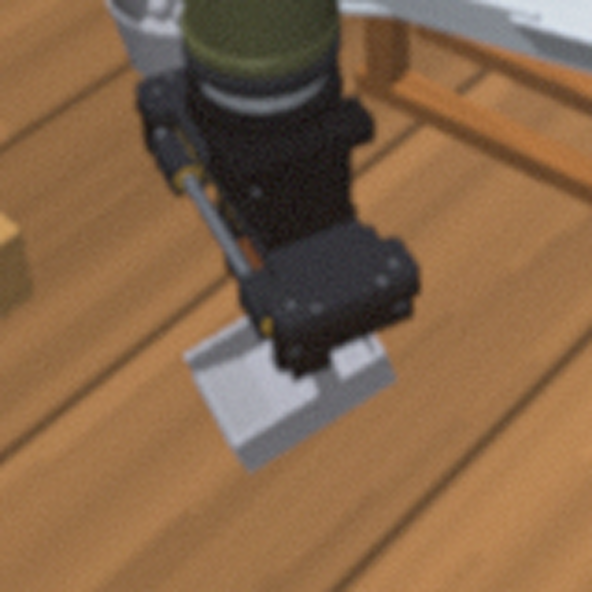

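Request:
carry_out([
  [0, 0, 0],
  [0, 0, 0],
  [0, 0, 0],
  [0, 0, 0],
  [0, 0, 0],
], turn=[0, 0, 0, 0, 0], gripper=[0.85, 0.9, 1, 1, 1])

```text
time_s: 24.25
tool_pos: [0.4905, 0.2292, 0.0815]
tool_rot: [180.0, 0.0, -20.1]
force: [-0.7, 0.1, -0.5]
grip_width: 0.0862
```

Request:
carry_out([
  [0, 0, -1],
  [0, 0, -3],
  [0, 0, -6],
  [0, 0, -10],
  [0, 0, -14],
], turn=[0, 0, 0, 0, 0], gripper=[1, 1, 1, 1, 1])

```text
time_s: 24.88
tool_pos: [0.4906, 0.2295, 0.2244]
tool_rot: [-180.0, -0.1, -20.1]
force: [1.2, -0.3, 0.6]
grip_width: 0.0871
```

Request:
carry_out([
  [0, 3, 0],
  [0, 6, 0],
  [0, 6, 0],
], turn=[0, 0, 0], gripper=[1, 1, 1])

```text
time_s: 25.25
tool_pos: [0.4702, 0.1708, 0.2229]
tool_rot: [179.9, -0.2, -20.3]
force: [-0.2, -0.0, -0.7]
grip_width: 0.0875
```

```bash
python3 d.py .49 .23 .082 -20
python3 - <<'E'
from h import *
im=read_camera('side')
cv2.imwrite('pics/s22.png',im[:,:,::-1]); cv2.imwrite('pics/s24.png',cv2.resize(im[260:420,210:370,::-1],None,fx=3.7,fy=3.7,interpolation=2))
im=read_camera('scene')
cv2.imwrite('pics/s23.png',cv2.resize(im[120:420,200:520,::-1],None,fx=2,fy=2))
E
```

```text
25.25 [0.4702 0.1708 0.2229] [179.9  -0.2 -20.3] [-0.2 -0.  -0.7] 0.0875 [ 29.   3. -53. 103.   3.  75. -45.]
(array([-0.2 , -6.24, 14.09]), np.float64(-0.005))
```

View pics/s22.png

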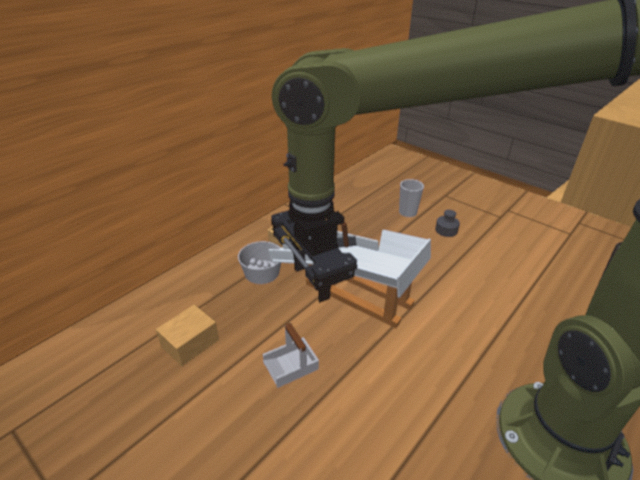

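View pics/s24.png

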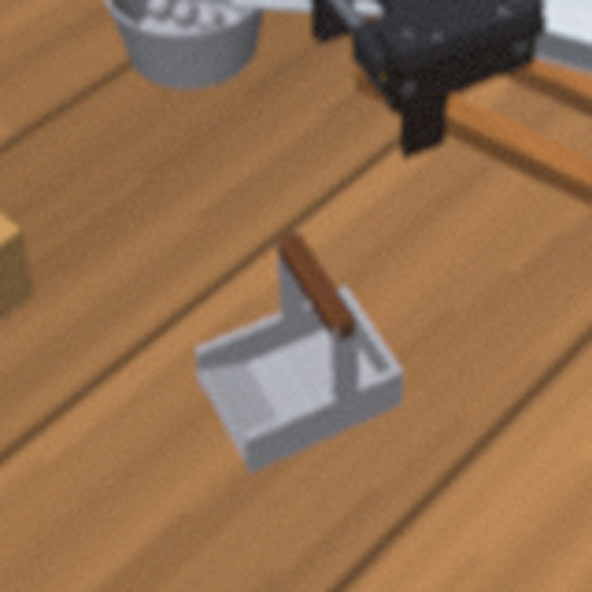

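View pics/s23.png

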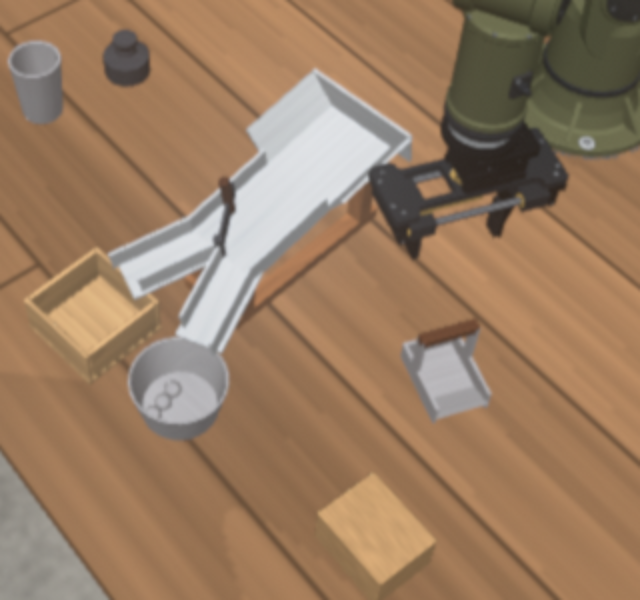

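All three balls are in the pot, the scoop is upright and free, the flap is over, and the bystanders haven't moved.

```bash
python3 -c "
from cell import sign_off
print(sign_off())"
```

```text
the job is handed in; nothing more can be done
None
```

The job is done and handed in at about 25 s of robot time.

- **Flap:** I pushed it by its pin to the stop, where the force rose to 7 N. It closes the lane to the crate.
- **Pour:** The tool can only turn about its own vertical axis, so it could not tip the scoop directly. I gripped the handle bar by its two ends (72 mm apart) instead of across its 14 mm. I then tilted the scoop by levering its underside on the hopper's back rim, at up to about 15 N contact force.
- **Scoop:** I took most of the tilt out against the same rim and set the scoop down empty. It now stands upright at about (0.49, 0.23), not at its original spot, and the gripper is clear of it.

The last pictures, from the scene and side cameras, show all three balls in the pot and the crate empty. The flap was still at its stop, and the tumbler, weight and carton looked untouched. No check failed or disagreed.

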